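# Click the service dial round to red

### The job

The table is ready to pay: with a fingertip, gently flick the petals of the table's service dial clockwise (seen from above), click by click, until the red petal has clicked in at the brass pointer, without running past it. Only flick the wheel: do not lift or shove the dial, leave everything else on the table where it stands, and finish with the hand clear.

Things in the scene. Friction and masses are not known exactly. Their poses are not given: they have to be found in the camera images.
- unit: the service dial's base: a loose, heavy (about 1.3 kg) round dark-wood disc, 160 mm across, 20 mm thick, resting on the table. Origin: centre of its underside, on the wheel's upright axis; z up; its own -x axis points from the wheel's axis to the brass pointer
- hub (a point): point on the wheel's axis, 54 mm above the table. The wheel has a white hub of 30 mm radius and six straight radial petals (five white, one red) 60 degrees apart, reaching 60 mm from the axis. Hub and petals stand from 28 to 54 mm above the table (a 24 mm wide steel cap on the hub to 60 mm). At rest one petal is always in line with the pointer
- red_tip (a point): top of the red petal's end, 54 mm from the wheel's axis, 54 mm above the table. Petals are 10 mm thick, their round ends 12 mm thick (centred 54 mm from the axis); the free gap between neighbouring ends is 42 mm. At the end it lies on the line from the axis to the pointer
- pointer (a point): middle of the brass pointer, a flat brass wedge on the base's rim, 16 mm long, 24 mm wide at the rim and narrowing towards the wheel, 70 mm from the wheel's axis, 22 mm above the table
- dial (a joint): turn of the wheel in rad, growing clockwise seen from above: 0 with the red petal at the pointer; a click is 1.047. Starts 2, 3 or 4 clicks short (-2.09, -3.14, -4.19); done at 0, not a turn away. About 2 N sideways on a petal's end turns it; pushed over 30 degrees it snaps on to the next click by itself and stays. Damped: it does not spin on
- salt: glass salt shaker, 42 mm wide, 52 mm tall, 110 g, standing near the dial; origin at the centre of its foot
- pepper: wooden pepper mill, 42 mm wide, 70 mm tall, 100 g, standing near the dial; origin at the centre of its foot
- bottle: green glass bottle with a white cap, 62 mm wide, 220 mm tall; origin at the centre of its foot
- tumbler: amber glass tumbler, 80 mm wide, 100 mm tall; origin at the centre of its foot
- mug: white mug, 82 mm wide, 90 mm tall; origin at the centre of its foot
- ashdish: low blue dish, 100 mm wide, 30 mm tall; origin at the centre of its foot
- pen: blue pen lying on the table, 130 mm long, 10 mm thick; origin at the middle of its underside

How it is judged:
At the end, for the whole second after the job is handed in: The wheel is at rest with the red petal at the pointer (dial joint within 0.15 rad of 0), the base stands on the table within 25 mm of where it was, and every other thing is within 25 mm of its starting place (value of joint dial between -0.15 and 0.15 rad and velocity of joint dial between -0.1 and 0.1 rad/s and horizontal distance between red_tip and pointer below 0.022 m and distance of each of unit, salt, pepper, bottle, tumbler, mug, ashdish, pen from where it was at the start of the episode below 0.025 m and height (world z) of unit below 0.005 m and linear speed of unit below 0.02 m/s); the robot touches nothing.
It fails at once if the wheel runs past: the red petal goes more than half a click beyond the pointer (value of joint dial above 0.56 rad).
It fails at once if the dial is lifted or tipped (over 8 mm or 0.1 rad) (height (world z) of unit above 0.008 m or angle between unit's own z axis and vertical above 0.1 rad).
It fails at once if the dial is shoved more than 25 mm (distance of unit from where it was at the start of the episode above 0.025 m).
It fails at once if the dial is pressed or squeezed with more than 40 N (contact force between the fingers and unit above 40 N).
It fails at once if anything else on the table is moved more than 25 mm (distance of any of salt, pepper, bottle, tumbler, mug, ashdish, pen from where it was at the start of the episode above 0.025 m).
It also fails if it takes over 48 s, if anything falls off the work surface, if the arm or the gripper's body presses on something with over 40 N, if the wrist force passes 120 N, or if a joint passes its speed limit or range.

### The arm

A 6-joint arm with a two-finger parallel gripper is mounted at the origin on the work surface. World frame = base frame: x ahead of the robot, y to its left, z up, the work surface at z = 0. Lengths are in m, angles in rad, forces in N, time in s.
With the tool pointing down it reaches from about 0.35 to 0.875 m from the base axis. Payload 4.2 kg.
Tool frame: the origin (TCP) lies midway between the tips of the shut fingers; the grasp point (between the pads) lies 19 mm behind it; z points along the fingers, x is the direction in which the jaws open and shut, and the axes are right-handed (so a half turn about z gives the same grasp; the last joint's range is limited). The gripper opens to 85 mm and grips with 20 to 120 N. Pads are 22 mm wide; open, the fingers measure 114 mm over their backs; the gripper's body (76 mm by 85 mm) begins 54 mm behind the grasp point. The pads swing forward as they close: fully open they stand 13 mm farther back than shut.
Start: joints at [1.441, 0.385, 0.008, 0, -1.194, -0.259], TCP at [0.237, 0.578, 0.231] pointing down, gripper open.
Joint ranges: [-3.14, 3.14], [-1.21, 2.06], [-1.07, 1.41], [-3.16, 2.05], [-2.99, -0.16], [-3.1, 3.1]. Speed limits (rad/s): [2.79, 2.79, 3.14, 3.14, 3.14, 3.14].

### API

Orientations are given as a rotation vector (axis times angle).
In Python, from rig import bot gives the robot as it stands.
- The arm moves only by the tool drive_tool, never from a script. Its argument "plan" is a list of rows, each an object with "grip": the closure, from -1 (fully open) to 1 (shut); "slide": the shift along the tool's x, y, z in units of 30 mm (1.0 is 30 mm), a list of three; "delta_rot": the turn, a rotation vector about the tool's x, y, z in rad, a list of three. In form: [{"grip": grip, "slide": [dx, dy, dz], "delta_rot": [wx, wy, wz]}, ...]. A call has 1 to 20 rows; each row shifts and turns the commanded pose from where the row before left it, along the tool's axes as they then stand; what a row does not reach is not made up. A row lasts 1/8 s, in which the tool goes at most 62.5 mm and 10.7 degrees, less where a joint would pass 70% of its speed; a pose out of reach is approached as far as the arm can. A call is refused whole if a number of a shift passes 1 or a number of a turn 0.188, either way. A call with a gripper value outside its range is refused whole. The fingers move at their own pace and stop on an object; the grip force is fixed at half the most. Time passes only in rows, so rows that do not move let the fingers close. It gives the time, the measured TCP pose, the force and the opening at its end, in the units of the state.
- bot.observe(): the state, without advancing time (a new reading comes with each control period).
- bot.snapshot(name): name is "scene" or "top" or "wrist"; returns a dict with "frame" (420x560x3 uint8, red, green, blue), "fx", "fy", "cx", "cy" (pixels), "D" ([k1, k2, p1, p2, k3] as OpenCV has them; the pictures are not rectified), "pose" (4x4, takes a point from camera to world coordinates). Camera axes: x right, y up, looking along -z (the intrinsics and any distortion apply to the point x, -y, -z); pixel columns grow to the right and rows downward; lengths in m; the calibration is good to about 2 mm. A picture is of the moment at which its call begins. There is no depth.
- bot.job_done(): hands the job in, once; it reports no verdict.
The state is a dict: "t": time; "joint_positions": joint angles; "joint_velocities": joint speeds; "effort": joint torques, N m; "position": TCP position; "ee_rot": TCP orientation; "force": force on the tool from outside, world axes, zero at the start; "torque": the same for the moment, N m; "gripper_width": opening from 0.0 (shut) to 1.0 (fully open).
Only numpy, scipy, OpenCV 4.12 (cv2) and the standard library are available. Lean on these libraries where they do the work, as an engineer would, in place of code of your own. Each camera call takes 0.05 s, during which the arm holds its last target. There are 200 camera calls.

## Working session

There is one attempt and no reset: what is moved stays moved. The work goes in short steps, Python scripts to look and compute and a tool call to move; the robot and the scene stay as the last step left them, time stands still between calls to the robot, and variables do not carry over. Pictures are saved under pics/ and viewed, on a budget of 10 in all, crops included, one or two more only if the job needs it, and the job is handed in when it is done.

Besides the shell and the picture viewer there is one more tool, called after ">>>" by a JSON object that holds its "fn" and its "kwargs". drive_tool: Moves the arm, as the interface text tells. Its arguments: {"type":"object","properties":{"plan":{"type":"array"}},"required":["plan"]}

```bash
mkdir -p pics
cat > h.py <<'E'
import numpy as np, cv2, json
from rig import bot
def snap(n,f):
    s=bot.snapshot(n); cv2.imwrite(f'pics/{f}.png',s['frame'][:,:,::-1])
    np.savez(f'pics/{f}.npz',**{k:np.array(v) for k,v in s.items() if k!='frame'}); return s
def ray(f,uv,z):
    s=np.load(f'pics/{f}.npz'); K=np.array([[s['fx'],0,s['cx']],[0,s['fy'],s['cy']],[0,0,1.]])
    p=cv2.undistortPoints(np.array([[uv]],float),K,s['D'].astype(float))[0,0]
    P=s['pose']; d=P[:3,:3]@np.array([p[0],-p[1],-1]); o=P[:3,3]
    return o+d*(z-o[2])/d[2]
E
python3 - <<'E'
from h import *
for n in('scene','top'): snap(n,n+'0')
a=[cv2.imread(f'pics/{n}0.png') for n in('scene','top')]
print(bot.observe())
E
```

```text
{'t': 0.1, 'joint_positions': array([ 1.44065632e+00,  3.85461306e-01,  6.75628232e-03, -4.42426981e-04,
       -1.19399650e+00, -2.58639373e-01]), 'joint_velocities': array([ 7.98411309e-04, -1.90743844e-03,  1.50285251e-03,  1.34252778e-03,
        9.47476572e-05,  9.84853602e-04]), 'effort': array([-2.70989631e-04, -3.93321347e+01,  1.88927776e+01,  4.19796109e+00,
       -2.61112807e-03,  4.10695904e-06]), 'position': array([0.23667307, 0.57788757, 0.23033852]), 'ee_rot': array([ 1.74940537e+00, -2.60755444e+00,  1.82024136e-03]), 'force': array([0.02394139, 0.16058657, 0.65773178]), 'torque': array([-0.04939524,  0.04137262, -0.02181593]), 'gripper_width': 1.0025190885982451}
```

View pics/top0.png

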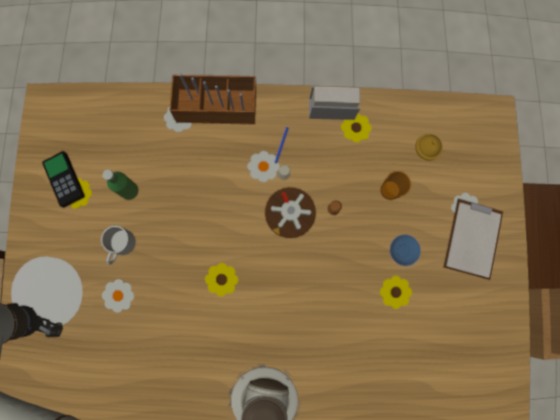

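View pics/scene0.png

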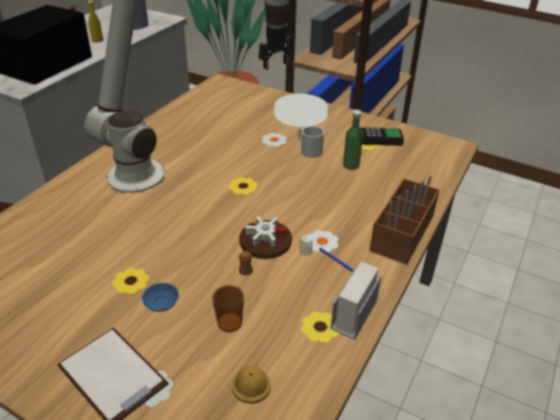

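Top view: dial at about (290,212), with the brass pointer near (277,231) and the red petal near (284,197). Salt is at (284,172), pepper at (335,207) and the pen at (282,145). The scene view agrees. I'll enlarge the dial.

Run:
```python
from h import *
im=cv2.imread('pics/top0.png')[155:265,235:365]
cv2.imwrite('pics/c.png',cv2.resize(im,None,fx=6,fy=5.4,interpolation=cv2.INTER_CUBIC)[:600,:780])
for n,uv,z in [('hub',(291,211),.06),('base',(290,213),.02),('point',(277,231),.022),('red',(284.5,197),.054),('salt',(284,172),.052),('pepper',(335,207),.07),('pen',(282,145),.01)]:
    print(n,ray('top0',uv,z).round(3))
```

```text
hub [ 0.568 -0.07   0.06 ]
base [ 0.568 -0.069  0.02 ]
point [ 0.511 -0.03   0.022]
red [ 0.611 -0.05   0.054]
salt [ 0.69  -0.047  0.052]
pepper [ 0.581 -0.201  0.07 ]
pen [ 0.789 -0.041  0.01 ]
```

View pics/c.png

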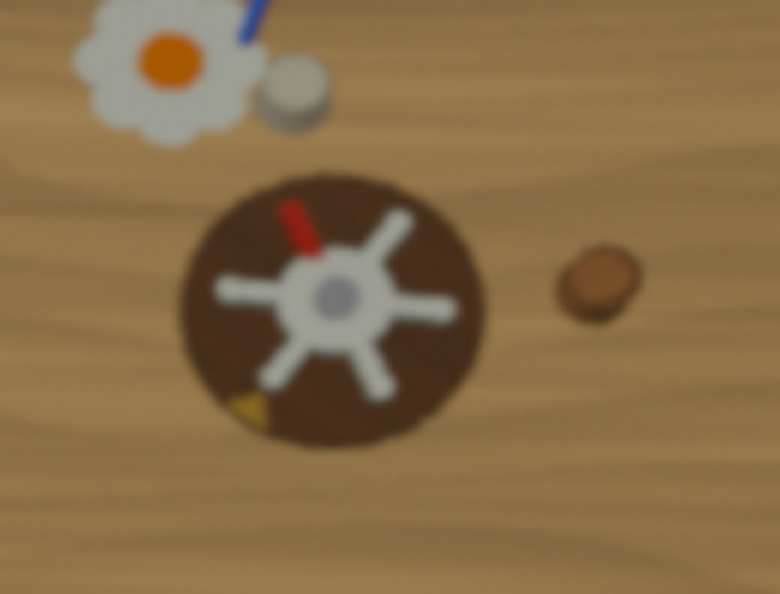

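The pointer is at world angle ≈145° and the red petal at ≈25°, so it needs 4 clicks clockwise. I'll flick four times at the near petal (−155°) with the shut fingertip, tool x radial, tool +y being the clockwise sweep. First I turn, close the gripper and travel.

>>> {"fn": "drive_tool", "kwargs": {"plan": [{"grip": 1,"slide": [0,0,0],"delta_rot": [0,0,0.186]},{"grip": 1,"slide": [0,0,0],"delta_rot": [0,0,0.186]},{"grip": 1,"slide": [0,0,0],"delta_rot": [0,0,0.186]},{"grip": 1,"slide": [0,0,0],"delta_rot": [0,0,0.186]},{"grip": 1,"slide": [0,-1,0],"delta_rot": [0,0,0]},{"grip": 1,"slide": [0,-1,0],"delta_rot": [0,0,0]},{"grip": 1,"slide": [0,-1,0],"delta_rot": [0,0,0]},{"grip": 1,"slide": [0,-1,0],"delta_rot": [0,0,0]},{"grip": 1,"slide": [0,-1,0],"delta_rot": [0,0,0]},{"grip": 1,"slide": [0,-1,0],"delta_rot": [0,0,0]},{"grip": 1,"slide": [0,-1,0],"delta_rot": [0,0,0]},{"grip": 1,"slide": [0,-1,0],"delta_rot": [0,0,0]},{"grip": 1,"slide": [0,-1,0],"delta_rot": [0,0,0]},{"grip": 1,"slide": [0,-1,0],"delta_rot": [0,0,0]},{"grip": 1,"slide": [0,-1,0],"delta_rot": [0,0,0]},{"grip": 1,"slide": [0,-1,0],"delta_rot": [0,0,0]},{"grip": 1,"slide": [0,-1,0],"delta_rot": [0,0,0]},{"grip": 1,"slide": [0,-1,0],"delta_rot": [0,0,0]},{"grip": 1,"slide": [0,-1,0],"delta_rot": [0,0,0]},{"grip": 1,"slide": [0,-1,0],"delta_rot": [0,0,0]}]}}

```text
t: 2.6
position: [0.4405, 0.1426, 0.231]
ee_rot: [0.682, -3.066, 0.0]
force: [0.0, 0.2, -0.0]
gripper_width: -0.004
```

>>> {"fn": "drive_tool", "kwargs": {"plan": [{"grip": 1,"slide": [0.2,-1,0],"delta_rot": [0,0,0]},{"grip": 1,"slide": [0.2,-1,0],"delta_rot": [0,0,0]},{"grip": 1,"slide": [0.2,-1,0],"delta_rot": [0,0,0]},{"grip": 1,"slide": [0.2,-1,0],"delta_rot": [0,0,0]},{"grip": 1,"slide": [0.2,-1,0],"delta_rot": [0,0,0]},{"grip": 1,"slide": [0,-1,0],"delta_rot": [0,0,0]},{"grip": 1,"slide": [0,-1,0],"delta_rot": [0,0,0]},{"grip": 1,"slide": [0,-1,0],"delta_rot": [0,0,0]},{"grip": 1,"slide": [0,-1,0],"delta_rot": [0,0,0]},{"grip": 1,"slide": [0,-1,0],"delta_rot": [0,0,0]},{"grip": 1,"slide": [0,-1,0],"delta_rot": [0,0,0]},{"grip": 1,"slide": [0,-1,0],"delta_rot": [0,0,0]},{"grip": 1,"slide": [0,-0.5,0],"delta_rot": [0,0,0]},{"grip": 1,"slide": [0,0,0],"delta_rot": [0,0,0]},{"grip": 1,"slide": [0,0,0],"delta_rot": [0,0,0]}]}}

```text
t: 4.47
position: [0.5719, -0.2079, 0.2312]
ee_rot: [0.683, -3.066, -0.001]
force: [0.2, 0.4, 0.0]
gripper_width: 0.003
```

Run:
```python
from h import *
snap('wrist','w1'); snap('top','t1'); o=bot.observe(); print(o['t'],o['position'],o['ee_rot'],o['gripper_width'])
```

```text
4.575 [ 0.57205162 -0.20780002  0.23156505] [-6.84066602e-01  3.06606174e+00  2.49039176e-04] 0.0027246511329316317
```

View pics/w1.png

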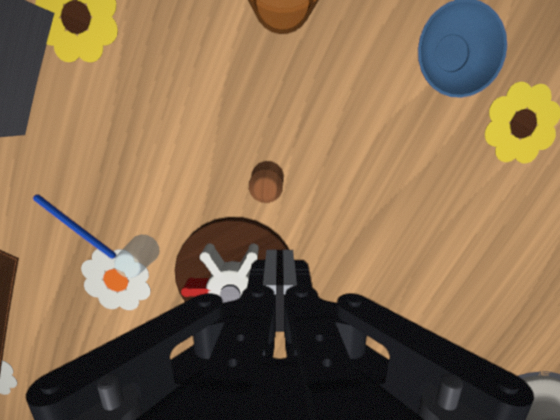

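The wrist view shows the hub cap at (231,292), pepper at (266,175) and the red petal at (196,287). The gripper hides the rest. I'll measure the hub, then move past the dial so it shows clearly.

>>> {"fn": "drive_tool", "kwargs": {"plan": [{"grip": 1,"slide": [0.2,1,0],"delta_rot": [0,0,0]},{"grip": 1,"slide": [0.2,1,0],"delta_rot": [0,0,0]},{"grip": 1,"slide": [0.2,1,0],"delta_rot": [0,0,0]},{"grip": 1,"slide": [0.2,1,0],"delta_rot": [0,0,0]},{"grip": 1,"slide": [0.2,1,0],"delta_rot": [0,0,0]},{"grip": 1,"slide": [0.2,1,0],"delta_rot": [0,0,0]},{"grip": 1,"slide": [0,0,0],"delta_rot": [0,0,0]}]}}

```text
t: 5.45
position: [0.4623, -0.0595, 0.2321]
ee_rot: [-0.688, 3.064, 0.0]
force: [0.5, 0.1, 0.2]
gripper_width: 0.003
```

Run:
```python
from h import *
print(ray('w1',(231,292),.06),ray('w1',(266,190),.07))
s=snap('wrist','w2'); o=bot.observe(); print(o['t'],o['position'],s['pose'][:3,3])
```

```text
[ 0.57097471 -0.07215877  0.06      ] [ 0.58486893 -0.20408034  0.07      ]
5.5 [ 0.46310247 -0.06010388  0.23203509] [ 0.49316286 -0.1264053   0.37428679]
```

View pics/w2.png

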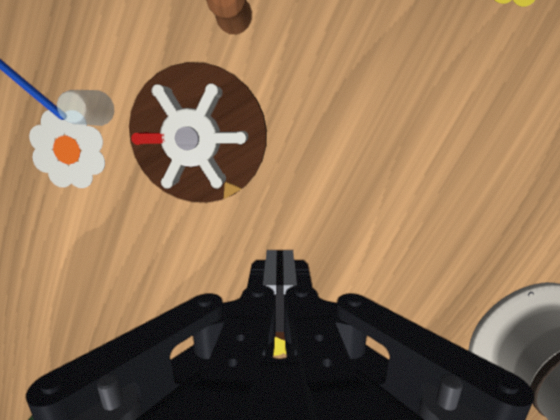

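The dial is in clear view: cap (187,138), near petal end (240,138), red petal end (137,138), pointer (231,189).

Run:
```python
from h import *
from scipy.spatial.transform import Rotation as Ro
h=ray('w2',(187,138),.06);t=ray('w2',(240,138),.054);p=ray('w2',(231,189),.022)
print(h,t,p,*[np.degrees(np.arctan2(*(q-h)[1::-1])) for q in(t,p)],ray('w2',(198,133),.02))
o=bot.observe();R=Ro.from_rotvec(o['ee_rot']).as_matrix()
for off in(-34,28):
  g=h+R[:,0]*.058+R[:,1]*off*1e-3; g[2]=.038
  print(off,g,(R.T@(g-o['position'])/.03).round(2))
print(np.degrees(np.arctan2(R[1,0],R[0,0])))
```

```text
[ 0.56989432 -0.06817843  0.06      ] [ 0.52149663 -0.09019601  0.054     ] [ 0.51064529 -0.02761831  0.022     ] -155.53776895732494 145.60561774648986 [ 0.57016291 -0.0713044   0.02      ]
-34 [ 0.53193075 -0.12366503  0.038     ] [-1.16 -2.89  6.47]
28 [ 0.50549216 -0.06758473  0.038     ] [-1.16 -0.82  6.47]
-154.7588199696713
```

Everything agrees to within about 2 mm. Next: move over the start, descend to z≈38 mm, then flick slowly (62 mm along +y) and rise.

>>> {"fn": "drive_tool", "kwargs": {"plan": [{"grip": 1,"slide": [-0.4,-1,0],"delta_rot": [0,0,0]},{"grip": 1,"slide": [-0.4,-1,0],"delta_rot": [0,0,0]},{"grip": 1,"slide": [-0.36,-0.9,0],"delta_rot": [0,0,0]},{"grip": 1,"slide": [0,0,1],"delta_rot": [0,0,0]},{"grip": 1,"slide": [0,0,1],"delta_rot": [0,0,0]},{"grip": 1,"slide": [0,0,1],"delta_rot": [0,0,0]},{"grip": 1,"slide": [0,0,1],"delta_rot": [0,0,0]},{"grip": 1,"slide": [0,0,1],"delta_rot": [0,0,0]},{"grip": 1,"slide": [0,0,0.5],"delta_rot": [0,0,0]},{"grip": 1,"slide": [0,0,0.5],"delta_rot": [0,0,0]},{"grip": 1,"slide": [0,0,0.45],"delta_rot": [0,0,0]},{"grip": 1,"slide": [0,0,0],"delta_rot": [0,0,0]}]}}

```text
t: 7.0
position: [0.5314, -0.125, 0.0371]
ee_rot: [0.682, -3.065, -0.0]
force: [0.0, 1.3, 1.2]
gripper_width: 0.001
```

>>> {"fn": "drive_tool", "kwargs": {"plan": [{"grip": 1,"slide": [0,0.2,0],"delta_rot": [0,0,0]},{"grip": 1,"slide": [0,0.2,0],"delta_rot": [0,0,0]},{"grip": 1,"slide": [0,0.2,0],"delta_rot": [0,0,0]},{"grip": 1,"slide": [0,0.2,0],"delta_rot": [0,0,0]},{"grip": 1,"slide": [0,0.2,0],"delta_rot": [0,0,0]},{"grip": 1,"slide": [0,0.2,0],"delta_rot": [0,0,0]},{"grip": 1,"slide": [0,0.2,0],"delta_rot": [0,0,0]},{"grip": 1,"slide": [0,0.2,0],"delta_rot": [0,0,0]},{"grip": 1,"slide": [0,0.2,0],"delta_rot": [0,0,0]},{"grip": 1,"slide": [0,0.2,0],"delta_rot": [0,0,0]},{"grip": 1,"slide": [0,0,0],"delta_rot": [0,0,0]}]}}

```text
t: 8.38
position: [0.5059, -0.0702, 0.0377]
ee_rot: [0.683, -3.066, -0.0]
force: [-0.3, 0.2, 0.0]
gripper_width: -0.001
```

Run:
```python
from h import *
s=snap('top','t2')
im=cv2.imread('pics/t2.png')[155:265,235:365]
cv2.imwrite('pics/c2.png',cv2.resize(im,None,fx=5,fy=5,interpolation=cv2.INTER_CUBIC))
```

```text
(no output)
```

View pics/c2.png

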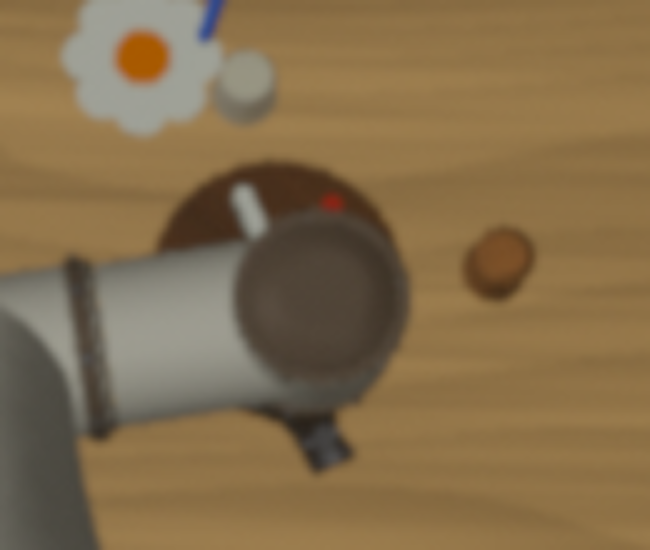

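The first click is in: the red end has moved from upper left to upper right, at (333,203) in the crop, and the dial hasn't shifted. I'll repeat the flick twice, then check.

>>> {"fn": "drive_tool", "kwargs": {"plan": [{"grip": 1,"slide": [0,0,-0.6],"delta_rot": [0,0,0]},{"grip": 1,"slide": [0,0,-0.6],"delta_rot": [0,0,0]},{"grip": 1,"slide": [0,0,0],"delta_rot": [0,0,0]},{"grip": 1,"slide": [0,-1,0],"delta_rot": [0,0,0]},{"grip": 1,"slide": [0,-1,0],"delta_rot": [0,0,0]},{"grip": 1,"slide": [0,0,0],"delta_rot": [0,0,0]},{"grip": 1,"slide": [0,0,0.6],"delta_rot": [0,0,0]},{"grip": 1,"slide": [0,0,0.6],"delta_rot": [0,0,0]},{"grip": 1,"slide": [0,0,0],"delta_rot": [0,0,0]},{"grip": 1,"slide": [0,0.2,0],"delta_rot": [0,0,0]},{"grip": 1,"slide": [0,0.2,0],"delta_rot": [0,0,0]},{"grip": 1,"slide": [0,0.2,0],"delta_rot": [0,0,0]},{"grip": 1,"slide": [0,0.2,0],"delta_rot": [0,0,0]},{"grip": 1,"slide": [0,0.2,0],"delta_rot": [0,0,0]},{"grip": 1,"slide": [0,0.2,0],"delta_rot": [0,0,0]},{"grip": 1,"slide": [0,0.2,0],"delta_rot": [0,0,0]},{"grip": 1,"slide": [0,0.2,0],"delta_rot": [0,0,0]},{"grip": 1,"slide": [0,0.2,0],"delta_rot": [0,0,0]},{"grip": 1,"slide": [0,0.2,0],"delta_rot": [0,0,0]},{"grip": 1,"slide": [0,0,0],"delta_rot": [0,0,0]}]}}

```text
t: 10.92
position: [0.5059, -0.0702, 0.0377]
ee_rot: [0.683, -3.066, -0.0]
force: [0.2, -0.4, -0.1]
gripper_width: -0.004
```

>>> {"fn": "drive_tool", "kwargs": {"plan": [{"grip": 1,"slide": [0,0,-0.6],"delta_rot": [0,0,0]},{"grip": 1,"slide": [0,0,-0.6],"delta_rot": [0,0,0]},{"grip": 1,"slide": [0,0,0],"delta_rot": [0,0,0]},{"grip": 1,"slide": [0,-1,0],"delta_rot": [0,0,0]},{"grip": 1,"slide": [0,-1,0],"delta_rot": [0,0,0]},{"grip": 1,"slide": [0,0,0],"delta_rot": [0,0,0]},{"grip": 1,"slide": [0,0,0.6],"delta_rot": [0,0,0]},{"grip": 1,"slide": [0,0,0.6],"delta_rot": [0,0,0]},{"grip": 1,"slide": [0,0,0],"delta_rot": [0,0,0]},{"grip": 1,"slide": [0,0.2,0],"delta_rot": [0,0,0]},{"grip": 1,"slide": [0,0.2,0],"delta_rot": [0,0,0]},{"grip": 1,"slide": [0,0.2,0],"delta_rot": [0,0,0]},{"grip": 1,"slide": [0,0.2,0],"delta_rot": [0,0,0]},{"grip": 1,"slide": [0,0.2,0],"delta_rot": [0,0,0]},{"grip": 1,"slide": [0,0.2,0],"delta_rot": [0,0,0]},{"grip": 1,"slide": [0,0.2,0],"delta_rot": [0,0,0]},{"grip": 1,"slide": [0,0.2,0],"delta_rot": [0,0,0]},{"grip": 1,"slide": [0,0.2,0],"delta_rot": [0,0,0]},{"grip": 1,"slide": [0,0.2,0],"delta_rot": [0,0,0]},{"grip": 1,"slide": [0,0,0],"delta_rot": [0,0,0]}]}}

```text
t: 13.42
position: [0.5059, -0.0702, 0.0377]
ee_rot: [0.683, -3.066, -0.0]
force: [0.2, 0.6, -1.1]
gripper_width: 0.003
```

>>> {"fn": "drive_tool", "kwargs": {"plan": [{"grip": 1,"slide": [0,0,-1],"delta_rot": [0,0,0]},{"grip": 1,"slide": [0,0,-1],"delta_rot": [0,0,0]},{"grip": 1,"slide": [0,0,-1],"delta_rot": [0,0,0]},{"grip": 1,"slide": [0,0,-1],"delta_rot": [0,0,0]},{"grip": 1,"slide": [0,1,-1],"delta_rot": [0,0,0]},{"grip": 1,"slide": [0,1,0],"delta_rot": [0,0,0]},{"grip": 1,"slide": [0,0,0],"delta_rot": [0,0,0]}]}}

```text
t: 14.3
position: [0.4802, -0.0153, 0.1883]
ee_rot: [-0.686, 3.065, 0.001]
force: [-0.3, -0.2, -0.4]
gripper_width: -0.001
```

Run:
```python
from h import *
snap('wrist','w3'); print(bot.observe()['position'])
```

```text
[ 0.48063235 -0.01592389  0.18799392]
```

View pics/w3.png

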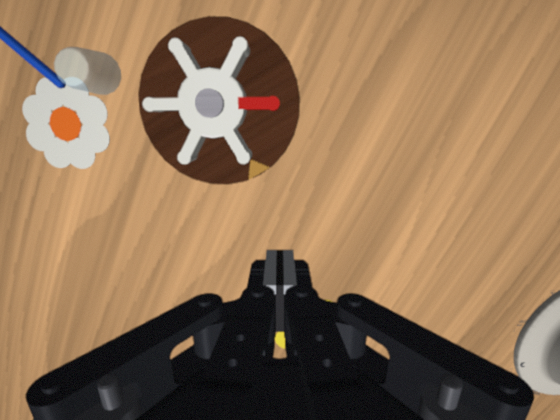

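Red (end at 275,103) is now one click short of the pointer (258,170). One last identical flick, then retreat and look.

>>> {"fn": "drive_tool", "kwargs": {"plan": [{"grip": 1,"slide": [0,-1,0],"delta_rot": [0,0,0]},{"grip": 1,"slide": [0,-1,0],"delta_rot": [0,0,0]},{"grip": 1,"slide": [0,-1,0],"delta_rot": [0,0,0]},{"grip": 1,"slide": [0,-1,0],"delta_rot": [0,0,0]},{"grip": 1,"slide": [0,0,0],"delta_rot": [0,0,0]},{"grip": 1,"slide": [0,0,1],"delta_rot": [0,0,0]},{"grip": 1,"slide": [0,0,1],"delta_rot": [0,0,0]},{"grip": 1,"slide": [0,0,1],"delta_rot": [0,0,0]},{"grip": 1,"slide": [0,0,1],"delta_rot": [0,0,0]},{"grip": 1,"slide": [0,0,0.5],"delta_rot": [0,0,0]},{"grip": 1,"slide": [0,0,0.5],"delta_rot": [0,0,0]},{"grip": 1,"slide": [0,0,0],"delta_rot": [0,0,0]}]}}

```text
t: 15.85
position: [0.5314, -0.1249, 0.0371]
ee_rot: [0.682, -3.065, -0.0]
force: [0.4, 1.1, 0.5]
gripper_width: 0.002
```

>>> {"fn": "drive_tool", "kwargs": {"plan": [{"grip": 1,"slide": [0,0.2,0],"delta_rot": [0,0,0]},{"grip": 1,"slide": [0,0.2,0],"delta_rot": [0,0,0]},{"grip": 1,"slide": [0,0.2,0],"delta_rot": [0,0,0]},{"grip": 1,"slide": [0,0.2,0],"delta_rot": [0,0,0]},{"grip": 1,"slide": [0,0.2,0],"delta_rot": [0,0,0]},{"grip": 1,"slide": [0,0.2,0],"delta_rot": [0,0,0]},{"grip": 1,"slide": [0,0.2,0],"delta_rot": [0,0,0]},{"grip": 1,"slide": [0,0.2,0],"delta_rot": [0,0,0]},{"grip": 1,"slide": [0,0.2,0],"delta_rot": [0,0,0]},{"grip": 1,"slide": [0,0.2,0],"delta_rot": [0,0,0]},{"grip": 1,"slide": [0,0,0],"delta_rot": [0,0,0]},{"grip": 1,"slide": [0,0,-1],"delta_rot": [0,0,0]},{"grip": 1,"slide": [0,0,-1],"delta_rot": [0,0,0]},{"grip": 1,"slide": [0,0,-1],"delta_rot": [0,0,0]},{"grip": 1,"slide": [0,0,-1],"delta_rot": [0,0,0]},{"grip": 1,"slide": [0,1,-1],"delta_rot": [0,0,0]},{"grip": 1,"slide": [0,1,0],"delta_rot": [0,0,0]},{"grip": 1,"slide": [0,0,0],"delta_rot": [0,0,0]}]}}

```text
t: 18.1
position: [0.4803, -0.0153, 0.1883]
ee_rot: [-0.686, 3.065, 0.001]
force: [0.2, 0.6, -0.4]
gripper_width: 0.003
```

Run:
```python
from h import *
snap('wrist','w4'); o=bot.observe(); print(o['t'],o['position'],np.abs(o['joint_velocities']).max())
```

```text
18.15 [ 0.48061839 -0.01593357  0.18797778] 0.022952348868306077
```

View pics/w4.png

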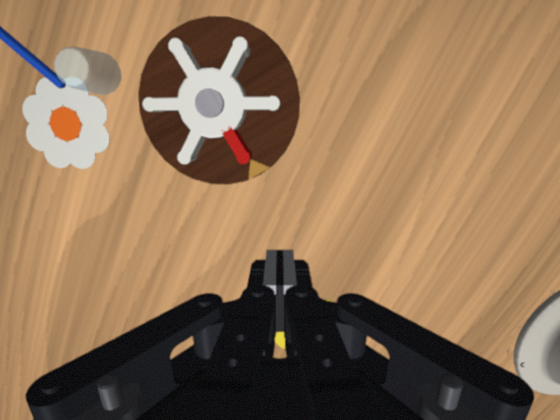

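Red (end at 244,159) is in line with the pointer (258,170), the salt and pen are unmoved, and the hand is clear.

Run:
```python
from h import *
h=ray('w4',(209,103),.06);t=ray('w4',(243.5,157),.054);p=ray('w4',(258,170),.022)
print(h,t,p,np.linalg.norm((t-p)[:2]),[np.degrees(np.arctan2(*(q-h)[1::-1])) for q in(t,p)])
a,b=(cv2.imread(f'pics/{n}.png').astype(int) for n in('top0','t1'))
s=snap('top','t4');c=cv2.imread('pics/t4.png').astype(int)
for n,(u,v) in dict(salt=(284,172),pepper=(335,207),pen=(282,145),bottle=(123,185),tumbler=(396,187),mug=(117,241),ash=(405,250)).items():
  print(n,np.abs(c-a)[v-12:v+12,u-12:u+12].mean())
print(bot.job_done())
```

```text
[ 0.57035685 -0.06743407  0.06      ] [ 0.52597554 -0.03688595  0.054     ] [ 0.50907581 -0.02577729  0.022     ] 0.020223825255277335 [np.float64(145.45994964180207), np.float64(145.79345695165392)]
salt 0.9988425925925926
pepper 0.8165509259259259
pen 0.9930555555555556
bottle 0.7922453703703703
tumbler 1.0086805555555556
mug 1.1383101851851851
ash 0.8825231481481481
the job is handed in; nothing more can be done
None
```

I flicked the dial clockwise four times with the shut fingertip, always at the same near petal. The red petal has clicked in at the brass pointer. I handed the job in at about 18 s, with the hand clear at a height of 0.188 m.

- **Red petal:** it points at 145.5° and the pointer at 145.8°, a difference of about 0.006 rad. The measured distance from tip to pointer is 20 mm; the limit is 22 mm and a perfect fit gives 16 mm. I put the extra 4 mm down to reading pixels by hand, which is good to a few mm, because the angles agree.
- **Dial base:** by the hub's position in the pictures, it moved less than 1–2 mm. I didn't measure its height or tilt; it looked flat.
- **Other things:** salt, pepper, pen, bottle, tumbler, mug and dish look the same in the top camera before and after, with only image noise between the two pictures.
- **Forces:** the wrist force was about 2 N or less at the end of each move. I didn't sample it mid-flick.

One move before the first flick overshot its target by about 90 mm, in free air at a height of 0.23 m. It touched nothing, and I corrected it. No check failed.

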